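Transfer valve spools from the nest rail to the tray in reverse order

ROBOT

A 6-joint arm with a two-finger parallel gripper is mounted at the origin on the work surface. World frame = base frame: x ahead of the robot, y to its left, z up, the work surface at z = 0. Lengths are in m, angles in rad, forces in N, time in s.
With the tool pointing down it reaches from about 0.275 to 0.85 m from the base axis. Payload 19 kg.
Tool frame: the origin (TCP) lies at the very end of the fingers, on their centre line; the grasp point (between the pads) lies 19 mm behind it; z points along the fingers, y is the line along which they close (so a half turn about z gives the same grasp; the last joint's range is limited). The gripper opens to 85 mm and grips with 20 to 120 N. Pads are 22 mm wide; open, the fingers measure 114 mm over their backs; the gripper's body (76 mm by 85 mm) begins 54 mm behind the grasp point. The pads swing forward as they close: fully open they stand 13 mm farther back than shut.
Start: joints at [-1.286, 0.15, 1.437, -0, 1.554, -0.134], TCP at [0.234, -0.525, 0.231] pointing down, gripper open.
Joint ranges: [-2.8, 2.8], [-0.68, 2.1], [0.12, 2.68], [-1.39, 4.53], [0.16, 2.79], [-2.81, 2.81]. Speed limits (rad/s): [1.89, 1.89, 2.22, 3.01, 3.01, 3.01].

INTERFACE

Orientations are given as a unit quaternion [w, x, y, z].
In Python, from workcell import r gives the robot as it stands.
- The arm moves only by the shell command python3 -m handwheel 'ROWS' [OPENING]. ROWS is JSON, a list of rows, each a list of 2 entries, a list of its own where there are three numbers: the shift along the tool's x, y, z normalised to -1 to 1, where 1 is 200 mm, then the turn about the tool's z normalised to -1 to 1, where 1 is pi rad. In form: [[[dx, dy, dz], spin], ...]. A call has 1 to 12 rows; each row is the pose to reach, as a shift and turn from the pose commanded when the call began, along the tool's axes at that moment, turning the shorter way round; what a row does not reach only later rows make up. A row lasts 1/10 s, in which the tool goes at most 50 mm and 8.59 degrees, less where a joint would pass 70% of its speed; a pose out of reach is approached as far as the arm can. A call with a number of a shift or a turn outside -1 to 1 is refused whole. A call with a gripper value outside its range is refused whole. OPENING is the closure, from -1 (fully open) to 1 (shut), set as the call begins (- or left out, the last holds). The fingers move at their own pace and stop on an object; the grip force is fixed at half the most. Time passes only in rows, so rows that repeat a pose let the fingers close. It gives the time, the measured TCP pose, the force, the opening and the grip force at its end, in the units of the state.
- r.observe(): the state, without advancing time (a new reading comes with each control period).
- r.camera(name): name is "side" or "top"; returns the picture (480x640x3 uint8, blue, green, red); there is no depth.
- r.calibration(name): a dict with "intrinsics" (3x3 intrinsics, pixels), "origin" and "rotation" of the camera in the world. Camera axes: x right, y down, z forward; pixel columns grow to the right and rows downward; lengths in m; the calibration is good to about 2 mm. A picture is of the moment at which its call begins. calibration takes no time and is no camera call.
- r.sign_off(): hands the job in; it is judged then, once.
The state is a dict: "clock": time; "qpos": joint angles; "dq": joint speeds; "effort": joint torques, N m; "tcp_pos": TCP position; "ee_rot": TCP orientation; "wrist_force": force on the tool from outside, world axes, zero at the start; "ft_torque": the same for the moment, N m; "finger_gap": opening from 0.0 (shut) to 1.0 (fully open); "gripper_force": force on a finger pad.
Only numpy, scipy, OpenCV 4.12 (cv2) and the standard library are available. Lean on these libraries where they do the work, as an engineer would, in place of code of your own. Each camera call takes 0.05 s, during which the arm holds its last target. There are 200 camera calls.

TASK

Move the four brass valve spools from the nests on the aluminium rail into the blue four-pocket tray, in reverse order as counted from the ball knobs: the spool nearest the rail's knob goes into the pocket farthest from the tray's knob, the next one into the next pocket, and so on, so that the spool farthest from the rail's knob ends nearest the tray's knob. Leave each one standing upright on the floor of its own pocket, and do not tip any of them over on the way.

Things in the scene. Friction and masses are not known exactly. Their poses are not given: they have to be found in the camera images.
- rail: fixed aluminium base plate, 70 x 275 mm, 8 mm thick, with four separate nests in a row on it at y = -90, -30, +30, +90 mm (x = 0). Origin: underside, below the middle of the row; its y axis runs along the row. A black 20 mm ball knob (top 50 mm above the bench) at y = +138 mm marks the knob end.
- tray: fixed blue tray, 65 x 245 mm, 30 mm high, with four open pockets in a row, empty at the start: centres at y = -90, -30, +30, +90 mm (x = 0), each 55 x 55 mm inside, floor 5 mm above the bench. Origin: underside, middle of the row; its y axis runs along the row. A black 20 mm ball knob (top 48 mm above the bench) at y = +138 mm marks the knob end.
- spool_a: loose brass valve spool, 84 mm tall, upright in nest_a at the start. Origin: centre of its underside, z up. Round foot 30 mm across and 8 mm thick. Shortest of the four; stem 16 mm with two black O-rings below the grip. Its top 40 mm is a plain cylinder 18 mm across: grip there. About 160 g (give or take a quarter).
- spool_b: loose brass valve spool, 92 mm tall, upright in nest_b at the start. Origin: centre of its underside, z up. Round foot 30 mm across and 8 mm thick. Thin stem with one broad 26 mm collar, 26 to 40 mm above the foot's underside. Its top 52 mm is a plain cylinder 16 mm across: grip there. About 170 g (give or take a quarter).
- spool_c: loose brass valve spool, 100 mm tall, upright in nest_c at the start. Origin: centre of its underside, z up. Round foot 30 mm across and 8 mm thick. Thick head, 22 mm across down to 30 mm above the foot's underside, two O-rings low on it, over a thin 12 mm waist. Its top 48 mm is a plain cylinder 22 mm across: grip there. About 220 g (give or take a quarter).
- spool_d: loose brass valve spool, 108 mm tall, upright in nest_d at the start. Origin: centre of its underside, z up. Round foot 30 mm across and 8 mm thick. Tallest of the four; two 24 mm lands with O-rings below the grip. Its top 52 mm is a plain cylinder 20 mm across: grip there. About 240 g (give or take a quarter).
- nest_a: fixed grey open nest on the rail, 50 x 50 mm outside, 44 x 44 mm inside, rim 26 mm and floor 11 mm above the bench; spool_a starts in it. The four nests look alike; which of the rail's places this one has varies. Origin: centre of its underside, 8 mm above the bench.
- nest_b: fixed grey open nest on the rail, 50 x 50 mm outside, 44 x 44 mm inside, rim 26 mm and floor 11 mm above the bench; spool_b starts in it. The four nests look alike; which of the rail's places this one has varies. Origin: centre of its underside, 8 mm above the bench.
- nest_c: fixed grey open nest on the rail, 50 x 50 mm outside, 44 x 44 mm inside, rim 26 mm and floor 11 mm above the bench; spool_c starts in it. The four nests look alike; which of the rail's places this one has varies. Origin: centre of its underside, 8 mm above the bench.
- nest_d: fixed grey open nest on the rail, 50 x 50 mm outside, 44 x 44 mm inside, rim 26 mm and floor 11 mm above the bench; spool_d starts in it. The four nests look alike; which of the rail's places this one has varies. Origin: centre of its underside, 8 mm above the bench.
Things that resemble listed ones, but are neither listed nor needed, are in the scene too. What is shaped like the spool_a but red is not meant. What is shaped like the spool_c but green is not meant.

How it is judged:
By the outcome, as a careful person would: the job done as asked, in the order asked, and still so for the second after the job is handed in, with the robot touching nothing.
It also fails if it takes over 115 s, if anything falls off the work surface, if the arm or the gripper's body presses on something with over 40 N, if the wrist force passes 120 N, or if a joint passes its speed limit or range.

## Working session

There is one attempt and no reset: what is moved stays moved. The work goes in short steps, Python scripts to look and compute and a shell command to move; the robot and the scene stay as the last step left them, time stands still between calls to the robot, and variables do not carry over. Pictures are saved under pics/ and viewed, at most 14 in all, crops included, and the job is handed in when it is done.

```bash
mkdir -p pics; ls; python3 - <<'E'
from workcell import r
import cv2
for n in ("side","top"):
    cv2.imwrite(f"pics/{n}0.png", r.camera(n)); print(n, r.calibration(n))
s=r.observe(); print(s)
E
```

```text
pics
side {'intrinsics': array([[555.53085273,   0.        , 313.24510351],
       [  0.        , 555.53085273, 238.39790536],
       [  0.        ,   0.        ,   1.        ]]), 'origin': array([0.13940314, 0.7428015 , 0.49513231]), 'rotation': array([ 0.1206591 , -0.21953742,  0.83321314, -0.49295087])}
top {'intrinsics': array([[522.97770611,   0.        , 319.33001944],
       [  0.        , 522.97770611, 247.8298182 ],
       [  0.        ,   0.        ,   1.        ]]), 'origin': array([0.35409865, 0.01838095, 0.95797783]), 'rotation': array([-0.07734955,  0.74438907, -0.66006269,  0.06495546])}
{'clock': 0.1, 'qpos': array([-1.28600513e+00,  1.50928013e-01,  1.43792512e+00, -2.64039824e-06,
        1.55379607e+00, -1.33988190e-01]), 'dq': array([ 0.00220863, -0.00095613, -0.00233285, -0.00248925, -0.0009308 ,
       -0.00043042]), 'effort': array([ 6.42008119e-03, -7.14373183e+01, -5.71793103e+01,  1.04758742e-04,
        7.17238101e-03,  4.03668889e-05]), 'tcp_pos': array([ 0.23374941, -0.52511554,  0.23076121]), 'ee_rot': array([-5.26676985e-04,  9.78157816e-01,  2.07862955e-01, -4.11114248e-05]), 'wrist_force': array([0.24911517, 0.3774436 , 0.16847877]), 'ft_torque': array([-0.00787669, -0.02221061, -0.033329  ]), 'gripper_force': 0.0, 'finger_gap': 0.9983431704603005}
```

View pics/top0.png

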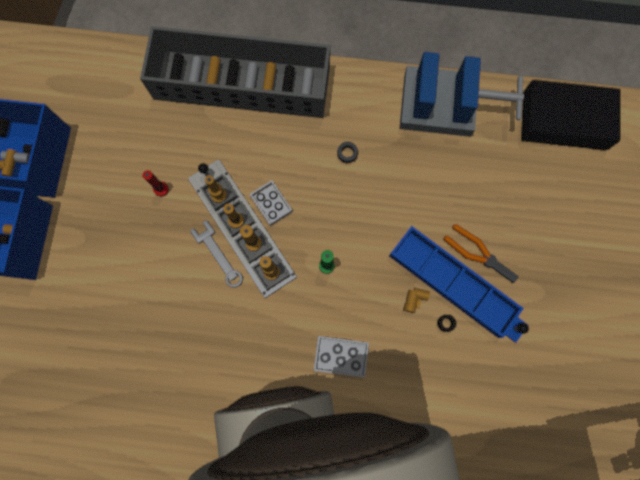

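View pics/side0.png

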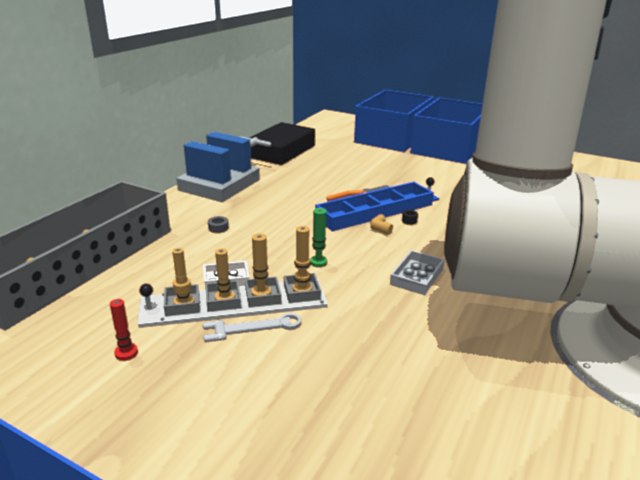

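Top view: the rail's knob is at (204,168), with brass spools at about (211,185), (233,212), (250,235) and (268,265). The tray's knob is at (522,327). The red (155,183) and green (327,262) spools are decoys. The four brass ones standing in nests are the ones meant. I'll confirm in enlarged crops.

```bash
python3 - <<'E'
import cv2
t=cv2.imread("pics/top0.png"); s=cv2.imread("pics/side0.png")
def crop(im,x,y,w,h,k,n):
    c=cv2.resize(im[y:y+h,x:x+w],None,fx=k,fy=k,interpolation=cv2.INTER_CUBIC)
    for i in range(0,w,20): cv2.putText(c,str(x+i),(i*k,10),0,.35,(255,255,255),1); cv2.line(c,(i*k,0),(i*k,h*k),(255,255,255) if 0 else (200,200,200),1) if 0 else cv2.line(c,(i*k,12),(i*k,18),(255,255,255),1)
    for j in range(0,h,20): cv2.putText(c,str(y+j),(0,j*k+4),0,.35,(255,255,255),1); cv2.line(c,(24,j*k),(30,j*k),(255,255,255),1)
    cv2.imwrite(f"pics/{n}.png",c)
crop(t,180,155,125,145,4,"c_toprail")
crop(s,130,220,200,110,4,"c_siderail")
crop(t,380,220,160,130,4,"c_toptray")
crop(s,305,165,145,75,5,"c_sidetray")
E
```

```text
(no output)
```

View pics/c_toprail.png

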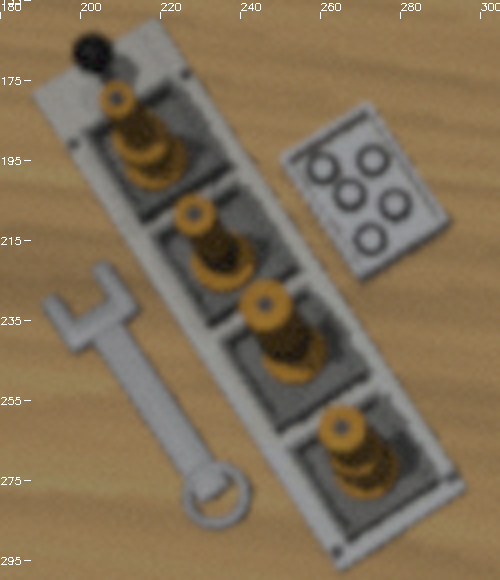

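View pics/c_siderail.png

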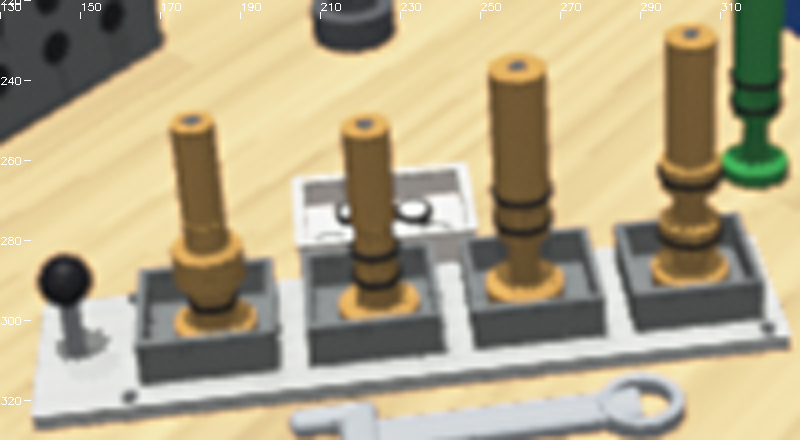

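View pics/c_toptray.png

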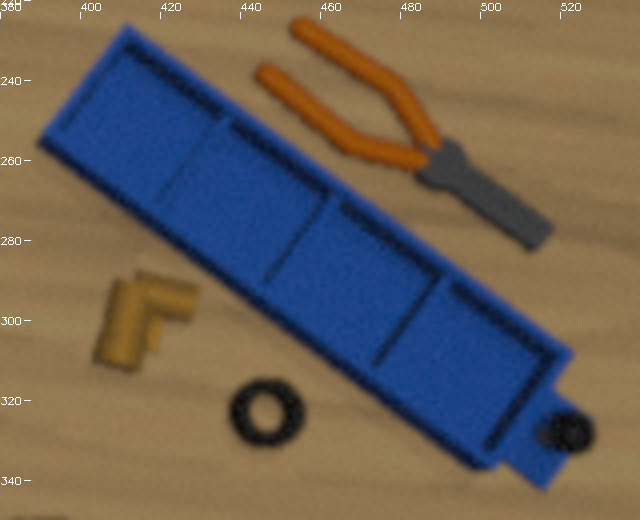

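View pics/c_sidetray.png

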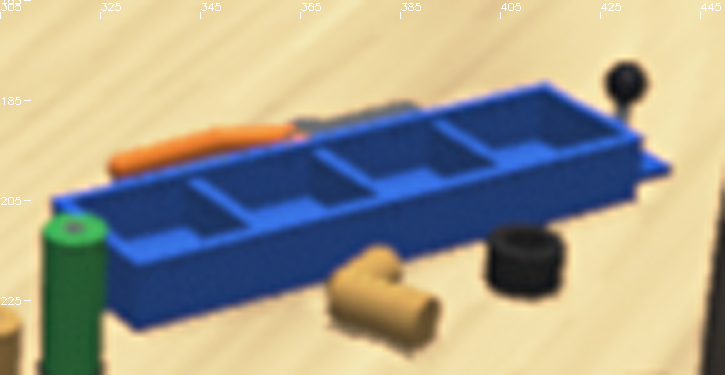

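From the knob the rail order is b (collar), a (short, two O-rings below the grip), c (thick head, thin waist), d (tallest, two lands). All four are brass and stand in nests, with the red and green decoys off the rail. Now I'll triangulate the spool tops, knobs and tray rim corners.

```bash
cat > h.py <<'E'
import numpy as np, cv2
from workcell import r
from scipy.spatial.transform import Rotation as R
def P(n):
    c=r.calibration(n); A=R.from_quat(np.roll(c["rotation"],-1)).as_matrix().T
    return c["intrinsics"]@np.c_[A,-A@c["origin"]]
PT,PS=P("top"),P("side")
def proj(M,X):
    p=M@np.r_[X,1]; return p[:2]/p[2]
def tri(t,s):
    X=cv2.triangulatePoints(PT,PS,np.array(t,float),np.array(s,float)).ravel(); X=X[:3]/X[3]
    return X, np.r_[proj(PT,X)-t,proj(PS,X)-s]
E
python3 - <<'E'
from h import *
np.set_printoptions(precision=4,suppress=True)
pts=dict(b=((209,179.5),(178,250.3)),a=((228.5,208.5),(221,251.3)),c=((246.3,231.3),(259.3,237)),d=((265.5,262),(302.8,229)),
rk=((203,168),(146.3,290)),tk=((523,328),(430.2,181.6)),t1=((411.5,226.5),(317,205)),t2=((390,255.5),(332.6,217.6)),t3=((523,308),(414,182)),t4=((501.3,337),(433,192)))
W={}
for k,v in pts.items():
    W[k],e=tri(*v); print(k,W[k],e)
for k in "bacd": print(k,"dist rail knob",np.linalg.norm(W[k][:2]-W['rk'][:2]))
c=sum(W[k] for k in("t1","t2","t3","t4"))/4; u=W['tk']-c; print(c,u,np.linalg.norm(u[:2]),np.degrees(np.arctan2(u[1],u[0])))
for p,q in(("t1","t3"),("t2","t4"),("t1","t2"),("t3","t4")): print(p,q,W[q]-W[p],np.linalg.norm(W[q]-W[p]))
print(np.degrees(R.from_quat(np.roll(r.observe()["ee_rot"],-1)).as_matrix()),R.from_quat(np.roll(r.observe()["ee_rot"],-1)).as_matrix())
E
```

```text
b [0.6237 0.2464 0.1025] [ 0.109   0.2601 -0.2891 -0.103 ]
a [0.5792 0.2072 0.0942] [-0.0044 -0.0118  0.0128  0.004 ]
c [0.5396 0.1681 0.11  ] [ 0.0066  0.0196 -0.0205 -0.0057]
d [0.4908 0.128  0.1178] [-0.0115 -0.0391  0.0398  0.0094]
rk [0.6639 0.2775 0.0404] [ 0.1402  0.3212 -0.3739 -0.1396]
tk [ 0.4415 -0.3227  0.0375] [ 0.0341  0.2063 -0.1529 -0.0176]
t1 [ 0.6008 -0.1167  0.0289] [ 0.2204  0.7749 -0.6546 -0.1517]
t2 [ 0.5453 -0.0814  0.0306] [-0.2723 -1.0195  0.8928  0.1828]
t3 [ 0.4773 -0.3248  0.0279] [ 0.063   0.3438 -0.2549 -0.0338]
t4 [ 0.4226 -0.288   0.0313] [-0.024  -0.1486  0.1136  0.0124]
b dist rail knob 0.05084827244878052
a dist rail knob 0.11005330259257007
c dist rail knob 0.1655618504103448
d dist rail knob 0.22870944262205084
[ 0.5115 -0.2027  0.0297] [-0.07   -0.12    0.0078] 0.13890845002682603 -120.25195236879357
t1 t3 [-0.1235 -0.2082 -0.0011] 0.2420449638274722
t2 t4 [-0.1227 -0.2067  0.0007] 0.24034155470848895
t1 t2 [-0.0555  0.0353  0.0016] 0.06580082581078191
t3 t4 [-0.0547  0.0368  0.0034] 0.06600447829737768
[[ 52.3446  23.2991  -0.0172]
 [ 23.2991 -52.3446   0.0581]
 [  0.0079  -0.06   -57.2957]] [[ 0.9136  0.4066 -0.0003]
 [ 0.4066 -0.9136  0.001 ]
 [ 0.0001 -0.001  -1.    ]]
```

```bash
cat >> h.py <<'E'
T=dict(d=(.4908,.128),c=(.5396,.1681),a=(.5792,.2072),b=(.6237,.2464),
 Pb=(.5572,-.1257),Pa=(.5267,-.1774),Pc=(.4963,-.2290),Pd=(.4658,-.2807))
def plan(k,z):
    """shift (units of 200 mm, tool axes) and spin (units of pi) from the present pose"""
    o=r.observe(); M=R.from_quat(np.roll(o["ee_rot"],-1)).as_matrix()
    d=M.T@(np.r_[T[k],z]-o["tcp_pos"])/.2
    yaw=np.degrees(np.arctan2(M[1,1],M[0,1])); want=-30.5 if k[0]=="P" else -48.5
    print(k,"tcp",o["tcp_pos"].round(4),"shift",d.round(4),"spin",round(-(want-yaw)/180,4))
E
python3 -c "
from h import *
plan('d',.231)"
```

```text
d tcp [ 0.2337 -0.5251  0.2308] shift [ 2.5021e+00 -2.4607e+00  1.7000e-03] spin -0.0973
```

```bash
python3 -m handwheel --help 2>&1 | head -20
```

```text
invalid input: not JSON, or not a number
```

```bash
python3 -m handwheel '[[[0.1,-0.1,0],0],[[0.25,-0.25,0],0],[[0.4,-0.4,0],0],[[0.55,-0.55,0],0],[[0.7,-0.7,0],0],[[0.83,-0.82,0],0]]' -1; python3 -m handwheel '[[[0.15,-0.15,0],0],[[0.3,-0.3,0],0],[[0.45,-0.45,0],0],[[0.6,-0.6,0],0],[[0.73,-0.72,0],0],[[0.83,-0.82,0],0]]';  python3 -m handwheel '[[[0.15,-0.15,0],-0.03],[[0.3,-0.3,0],-0.06],[[0.45,-0.45,0],-0.097],[[0.6,-0.6,0],-0.097],[[0.75,-0.73,0],-0.097],[[0.84,-0.82,0],-0.097],[[0.84,-0.82,0],-0.097],[[0.84,-0.82,0],-0.097]]'; python3 -c "
from h import *
plan('d',.076)"
```

```text
clock: 0.7
tcp_pos: [0.319, -0.3059, 0.2312]
ee_rot: [-0.0, 0.978, 0.208, 0.0]
wrist_force: [0.5, -0.1, 0.3]
finger_gap: 1.002
gripper_force: 0.0
clock: 1.3
tcp_pos: [0.404, -0.0887, 0.2312]
ee_rot: [-0.0, 0.978, 0.208, 0.0]
wrist_force: [1.2, -0.3, 0.4]
finger_gap: 1.003
gripper_force: 0.0
clock: 2.1
tcp_pos: [0.4903, 0.1277, 0.2308]
ee_rot: [-0.0, 0.935, 0.354, -0.001]
wrist_force: [0.3, -0.1, 0.7]
finger_gap: 0.997
gripper_force: 0.0
d tcp [0.4903 0.1277 0.2308] shift [0.0036 0.0012 0.7742] spin 0.0001
```

Very accurate. I'll descend on d, close, and lift a little.

```bash
python3 -m handwheel '[[[0.004,0,0.12],0],[[0.004,0,0.3],0],[[0.004,0,0.48],0],[[0.004,0,0.62],0],[[0.004,0,0.72],0],[[0.004,0,0.77],0],[[0.004,0,0.775],0],[[0.004,0,0.775],0]]' -1; python3 -m handwheel '[[[0,0,0],0],[[0,0,0],0],[[0,0,0],0],[[0,0,0],0],[[0,0,0],0],[[0,0,0],0],[[0,0,0],0],[[0,0,0],0],[[0,0,0],0],[[0,0,0],0]]' 1
```

```text
clock: 2.9
tcp_pos: [0.4915, 0.1277, 0.0772]
ee_rot: [0.0, 0.935, 0.354, 0.0]
wrist_force: [0.4, -0.7, 1.0]
finger_gap: 0.998
gripper_force: 0.0
clock: 3.9
tcp_pos: [0.4913, 0.128, 0.0766]
ee_rot: [0.0, 0.935, 0.354, 0.0]
wrist_force: [0.8, -0.9, 5.5]
finger_gap: 0.214
gripper_force: 58.5
```

```bash
python3 -m handwheel '[[[0,0,-0.05],0],[[0,0,-0.15],0],[[0,0,-0.3],0],[[0,0,-0.45],0],[[0,0,-0.6],0],[[0,0,-0.7],0],[[0,0,-0.75],0],[[0,0,-0.75],0],[[0,0,-0.75],0]]'; python3 - <<'E'
from h import *
plan('Pd',.2266)
i=r.camera("side"); cv2.imwrite("pics/lift_d.png",cv2.resize(i[130:330,130:430],None,fx=2.5,fy=2.5))
E
```

```text
clock: 4.8
tcp_pos: [0.4907, 0.1281, 0.2253]
ee_rot: [-0.0, 0.935, 0.354, -0.001]
wrist_force: [-0.0, 0.1, -2.4]
finger_gap: 0.218
gripper_force: 58.7
Pd tcp [0.4907 0.1281 0.2253] shift [-1.4465  1.4492 -0.0064] spin -0.1002
```

View pics/lift_d.png

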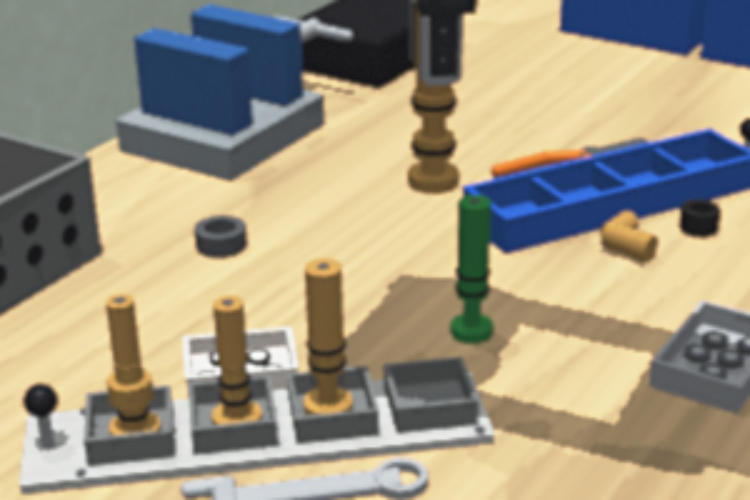

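Spool d hangs upright from the gripper, at about (430,100) in the crop. Its nest is empty and the others are undisturbed. Next, over to its pocket.

```bash
python3 -m handwheel '[[[-0.05,0.05,0],0],[[-0.15,0.15,0],0],[[-0.25,0.25,0],0],[[-0.35,0.35,0],0],[[-0.45,0.45,0],0],[[-0.55,0.55,0],0],[[-0.65,0.65,0],0],[[-0.72,0.72,0],0]]'; python3 -m handwheel '[[[-0.1,0.1,0],-0.02],[[-0.2,0.2,0],-0.04],[[-0.3,0.3,0],-0.06],[[-0.4,0.4,0],-0.08],[[-0.5,0.5,0],-0.1],[[-0.6,0.6,0],-0.1],[[-0.69,0.69,0],-0.1],[[-0.725,0.725,0],-0.1],[[-0.725,0.73,0],-0.1],[[-0.725,0.73,0],-0.1],[[-0.725,0.73,0],-0.1]]'; python3 -c "
from h import *
plan('Pd',.0715)"
```

```text
clock: 5.65
tcp_pos: [0.4777, -0.0774, 0.2255]
ee_rot: [-0.0, 0.935, 0.353, -0.001]
wrist_force: [0.8, -0.1, -2.7]
finger_gap: 0.216
gripper_force: 58.8
clock: 6.75
tcp_pos: [0.4666, -0.2798, 0.2262]
ee_rot: [-0.0, 0.868, 0.496, 0.0]
wrist_force: [-0.3, 0.0, -2.4]
finger_gap: 0.214
gripper_force: 58.9
Pd tcp [ 0.4666 -0.2798  0.2262] shift [-6.300e-03 -7.000e-04  7.737e-01] spin 0.0
```

```bash
python3 -m handwheel '[[[-0.005,0,0.05],0],[[-0.005,0,0.18],0],[[-0.005,0,0.33],0],[[-0.005,0,0.48],0],[[-0.005,0,0.6],0],[[-0.005,0,0.68],0],[[-0.005,0,0.73],0],[[-0.005,0,0.76],0],[[-0.005,0,0.775],0],[[-0.005,0,0.775],0],[[-0.005,0,0.775],0]]'
```

```text
clock: 7.85
tcp_pos: [0.4663, -0.2817, 0.0719]
ee_rot: [0.0, 0.868, 0.496, 0.0]
wrist_force: [0.2, 0.3, -2.9]
finger_gap: 0.217
gripper_force: 59.0
```

```bash
python3 -m handwheel '[[[0,0,0.005],0],[[0,0,0.005],0],[[0,0,0.005],0]]' | grep -E "tcp|wrist"; python3 -m handwheel '[[[0,0,0.003],0],[[0,0,0.003],0],[[0,0,0.003],0]]' | grep -E "tcp|wrist"
```

```text
tcp_pos: [0.4662, -0.2816, 0.0706]
wrist_force: [1.3, -0.2, -0.2]
tcp_pos: [0.4664, -0.2818, 0.0706]
wrist_force: [-0.4, 0.6, 8.5]
```

On the floor. I'll release, let it settle, then rise.

```bash
python3 -m handwheel '[[[0,0,0],0],[[0,0,0],0],[[0,0,0],0],[[0,0,0],0],[[0,0,0],0],[[0,0,0],0],[[0,0,0],0],[[0,0,0],0]]' -1; python3 -m handwheel '[[[0,0,-0.05],0],[[0,0,-0.15],0],[[0,0,-0.3],0],[[0,0,-0.5],0],[[0,0,-0.7],0],[[0,0,-0.8],0],[[0,0,-0.8],0]]'; python3 - <<'E'
from h import *
plan('c',.23)
i=r.camera("side"); cv2.imwrite("pics/put_d.png",cv2.resize(i[110:310,200:450],None,fx=2.5,fy=2.5))
E
```

```text
clock: 9.25
tcp_pos: [0.466, -0.2815, 0.0697]
ee_rot: [-0.0, 0.868, 0.496, 0.0]
wrist_force: [0.3, 0.1, 0.4]
finger_gap: 0.999
gripper_force: 0.0
clock: 9.95
tcp_pos: [0.4667, -0.282, 0.2338]
ee_rot: [0.003, 0.868, 0.496, 0.001]
wrist_force: [-0.5, -0.3, 0.1]
finger_gap: 1.002
gripper_force: 0.0
c tcp [ 0.4667 -0.282   0.2338] shift [ 2.1236 -0.8301  0.0127] spin 0.0998
```

View pics/put_d.png

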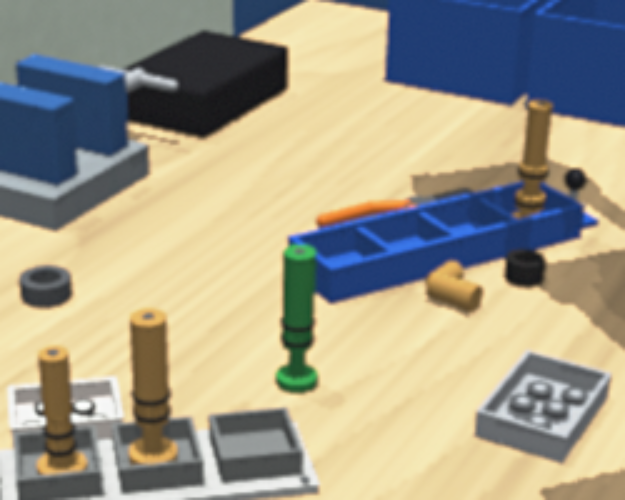

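Spool d stands upright in the knob-end pocket, at about (535,160) in the crop. Now c.

```bash
python3 -m handwheel '[[[0.1,-0.04,0],0],[[0.25,-0.1,0],0],[[0.4,-0.16,0],0],[[0.55,-0.22,0],0],[[0.7,-0.275,0],0],[[0.85,-0.33,0],0],[[1,-0.39,0],0]]' -1 | grep tcp; python3 -m handwheel '[[[0.15,-0.06,0],0.02],[[0.3,-0.12,0],0.04],[[0.45,-0.18,0],0.06],[[0.6,-0.24,0],0.08],[[0.75,-0.3,0],0.1],[[0.9,-0.35,0],0.1],[[0.98,-0.38,0],0.1],[[1,-0.39,0],0.1],[[1,-0.39,0],0.1],[[1,-0.39,0],0.1]]' | grep tcp; python3 -c "
from h import *
plan('c',.071)"
```

```text
tcp_pos: [0.5001, -0.0682, 0.2288]
tcp_pos: [0.5347, 0.1415, 0.2294]
c tcp [0.5347 0.1415 0.2294] shift [ 0.1068 -0.0831  0.792 ] spin -0.0004
```

```bash
python3 -m handwheel '[[[0.05,-0.04,0],0],[[0.107,-0.083,0],0],[[0.107,-0.083,0.12],0],[[0.107,-0.083,0.3],0],[[0.107,-0.083,0.48],0],[[0.107,-0.083,0.64],0],[[0.107,-0.083,0.74],0],[[0.107,-0.083,0.785],0],[[0.107,-0.083,0.79],0],[[0.107,-0.083,0.79],0]]' -1; python3 -m handwheel '[[[0,0,0],0],[[0,0,0],0],[[0,0,0],0],[[0,0,0],0],[[0,0,0],0],[[0,0,0],0],[[0,0,0],0],[[0,0,0],0],[[0,0,0],0],[[0,0,0],0]]' 1; python3 -m handwheel '[[[0,0,-0.05],0],[[0,0,-0.15],0],[[0,0,-0.3],0],[[0,0,-0.45],0],[[0,0,-0.6],0],[[0,0,-0.7],0],[[0,0,-0.75],0],[[0,0,-0.75],0],[[0,0,-0.75],0]]';  python3 -c "
from h import *
plan('Pc',.225)"
```

```text
clock: 12.7
tcp_pos: [0.5405, 0.1692, 0.0727]
ee_rot: [0.0, 0.935, 0.354, 0.001]
wrist_force: [-0.0, -0.2, 0.8]
finger_gap: 1.003
gripper_force: 0.0
clock: 13.7
tcp_pos: [0.5401, 0.169, 0.072]
ee_rot: [-0.0, 0.935, 0.354, 0.0]
wrist_force: [-1.1, 0.9, 4.8]
finger_gap: 0.242
gripper_force: 58.3
clock: 14.6
tcp_pos: [0.5397, 0.1688, 0.2207]
ee_rot: [-0.0, 0.935, 0.354, -0.001]
wrist_force: [0.3, 0.1, -1.5]
finger_gap: 0.243
gripper_force: 58.7
Pc tcp [0.5397 0.1688 0.2207] shift [-1.4793  1.3473 -0.0209] spin -0.1003
```

```bash
python3 -m handwheel '[[[-0.05,0.045,0],0],[[-0.15,0.135,0],0],[[-0.25,0.23,0],0],[[-0.35,0.32,0],0],[[-0.45,0.41,0],0],[[-0.55,0.5,0],0],[[-0.65,0.59,0],0],[[-0.74,0.674,0],0]]' | grep tcp; python3 -m handwheel '[[[-0.1,0.09,0],-0.02],[[-0.2,0.18,0],-0.04],[[-0.3,0.27,0],-0.06],[[-0.4,0.36,0],-0.08],[[-0.5,0.45,0],-0.1],[[-0.6,0.55,0],-0.1],[[-0.69,0.63,0],-0.1],[[-0.73,0.665,0],-0.1],[[-0.74,0.674,0],-0.1],[[-0.74,0.674,0],-0.1],[[-0.74,0.674,0],-0.1]]'; python3 -c "
from h import *
plan('Pc',.067)"
```

```text
tcp_pos: [0.5174, -0.0318, 0.2207]
clock: 16.5
tcp_pos: [0.4966, -0.2283, 0.2216]
ee_rot: [-0.0, 0.868, 0.496, 0.0]
wrist_force: [0.6, -0.2, -1.5]
finger_gap: 0.241
gripper_force: 58.6
Pc tcp [ 0.4966 -0.2283  0.2216] shift [-4.000e-03  5.000e-04  7.729e-01] spin -0.0
```

```bash
python3 -m handwheel '[[[-0.004,0,0.05],0],[[-0.004,0,0.18],0],[[-0.004,0,0.33],0],[[-0.004,0,0.48],0],[[-0.004,0,0.6],0],[[-0.004,0,0.68],0],[[-0.004,0,0.73],0],[[-0.004,0,0.76],0],[[-0.004,0,0.773],0],[[-0.004,0,0.773],0],[[-0.004,0,0.773],0]]' | grep -E "tcp|wrist"; python3 -m handwheel '[[[0,0,0.005],0],[[0,0,0.005],0],[[0,0,0.005],0]]' | grep -E "tcp|wrist"
```

```text
tcp_pos: [0.4965, -0.23, 0.0677]
wrist_force: [-0.2, 0.8, -2.1]
tcp_pos: [0.4963, -0.2298, 0.0663]
wrist_force: [0.6, -0.3, -2.5]
```

```bash
python3 -m handwheel '[[[0,0,0.004],0],[[0,0,0.004],0],[[0,0,0.004],0]]' | grep -E "tcp|wrist"; python3 -m handwheel '[[[0,0,0],0],[[0,0,0],0],[[0,0,0],0],[[0,0,0],0],[[0,0,0],0],[[0,0,0],0],[[0,0,0],0],[[0,0,0],0]]' -1; python3 -m handwheel '[[[0,0,-0.05],0],[[0,0,-0.15],0],[[0,0,-0.3],0],[[0,0,-0.5],0],[[0,0,-0.7],0],[[0,0,-0.8],0],[[0,0,-0.8],0]]' | grep tcp; python3 - <<'E'
from h import *
plan('a',.225)
i=r.camera("side"); cv2.imwrite("pics/put_c.png",cv2.resize(i[110:310,150:450],None,fx=2.5,fy=2.5))
E
```

```text
tcp_pos: [0.4965, -0.23, 0.066]
wrist_force: [-0.9, 1.5, 7.3]
clock: 19.0
tcp_pos: [0.4962, -0.2298, 0.0653]
ee_rot: [-0.0, 0.868, 0.496, 0.0]
wrist_force: [0.6, 0.1, 0.7]
finger_gap: 0.998
gripper_force: 0.0
tcp_pos: [0.497, -0.2303, 0.2294]
a tcp [ 0.497  -0.2303  0.2294] shift [ 2.0928 -0.7579  0.0173] spin 0.0998
```

View pics/put_c.png

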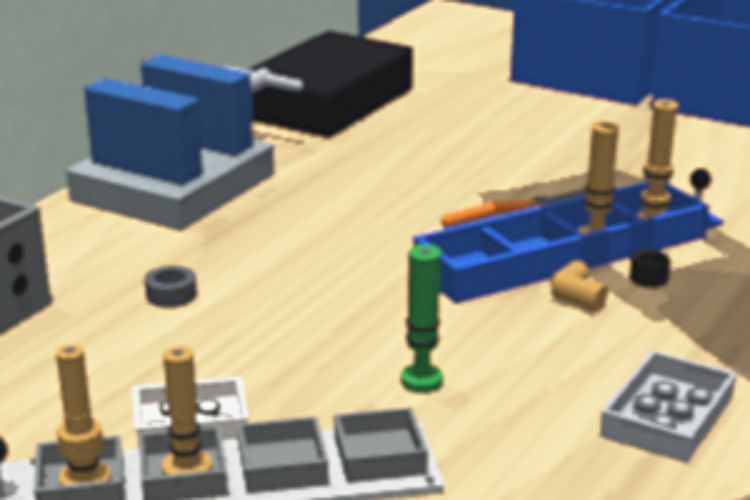

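Spools c (600,175) and d (660,155) stand upright in the two knob-side pockets. Next is a, the short one with two O-rings, at (180,410) in the crop.

```bash
python3 -m handwheel '[[[0.1,-0.04,0],0],[[0.25,-0.09,0],0],[[0.4,-0.145,0],0],[[0.55,-0.2,0],0],[[0.7,-0.25,0],0],[[0.85,-0.31,0],0],[[1,-0.36,0],0]]' -1 | grep tcp; python3 -m handwheel '[[[0.15,-0.055,0],0.02],[[0.3,-0.11,0],0.04],[[0.45,-0.16,0],0.06],[[0.6,-0.22,0],0.08],[[0.75,-0.27,0],0.1],[[0.9,-0.325,0],0.1],[[0.98,-0.35,0],0.1],[[1,-0.36,0],0.1],[[1,-0.36,0],0.1],[[1,-0.36,0],0.1]]' | grep tcp; python3 -c "
from h import *
plan('a',.0605)"
```

```text
tcp_pos: [0.5354, -0.0195, 0.2244]
tcp_pos: [0.5754, 0.1868, 0.2252]
a tcp [0.5754 0.1868 0.2252] shift [ 0.082  -0.0636  0.8233] spin -0.0004
```

```bash
python3 -m handwheel '[[[0.05,-0.04,0],0],[[0.082,-0.064,0],0],[[0.082,-0.064,0.12],0],[[0.082,-0.064,0.3],0],[[0.082,-0.064,0.48],0],[[0.082,-0.064,0.66],0],[[0.082,-0.064,0.76],0],[[0.082,-0.064,0.81],0],[[0.082,-0.064,0.82],0],[[0.082,-0.064,0.82],0]]' -1; python3 -m handwheel '[[[0,0,0],0],[[0,0,0],0],[[0,0,0],0],[[0,0,0],0],[[0,0,0],0],[[0,0,0],0],[[0,0,0],0],[[0,0,0],0],[[0,0,0],0],[[0,0,0],0]]' 1; python3 -m handwheel '[[[0,0,-0.05],0],[[0,0,-0.15],0],[[0,0,-0.3],0],[[0,0,-0.45],0],[[0,0,-0.6],0],[[0,0,-0.7],0],[[0,0,-0.75],0],[[0,0,-0.75],0],[[0,0,-0.75],0]]';  python3 -c "
from h import *
plan('Pa',.215)"
```

```text
clock: 22.45
tcp_pos: [0.5798, 0.2086, 0.0622]
ee_rot: [-0.0, 0.935, 0.354, 0.001]
wrist_force: [0.7, 0.7, 0.5]
finger_gap: 1.001
gripper_force: 0.0
clock: 23.45
tcp_pos: [0.5794, 0.2084, 0.0616]
ee_rot: [-0.0, 0.935, 0.354, 0.0]
wrist_force: [-1.1, -0.4, 5.6]
finger_gap: 0.192
gripper_force: 58.4
clock: 24.35
tcp_pos: [0.579, 0.2083, 0.2102]
ee_rot: [-0.0, 0.935, 0.354, -0.001]
wrist_force: [-0.0, 0.3, -2.2]
finger_gap: 0.195
gripper_force: 58.6
Pa tcp [0.579  0.2083 0.2102] shift [-1.4725  1.2721 -0.0231] spin -0.1002
```

```bash
python3 -m handwheel '[[[-0.05,0.043,0],0],[[-0.15,0.13,0],0],[[-0.25,0.215,0],0],[[-0.35,0.3,0],0],[[-0.45,0.39,0],0],[[-0.55,0.475,0],0],[[-0.65,0.56,0],0],[[-0.736,0.636,0],0]]' | grep tcp; python3 -m handwheel '[[[-0.1,0.09,0],-0.02],[[-0.2,0.17,0],-0.04],[[-0.3,0.26,0],-0.06],[[-0.4,0.345,0],-0.08],[[-0.5,0.43,0],-0.1],[[-0.6,0.52,0],-0.1],[[-0.69,0.6,0],-0.1],[[-0.73,0.63,0],-0.1],[[-0.736,0.636,0],-0.1],[[-0.736,0.636,0],-0.1],[[-0.736,0.636,0],-0.1]]'; python3 -c "
from h import *
plan('Pa',.057)"
```

```text
tcp_pos: [0.5522, 0.0137, 0.2102]
clock: 26.25
tcp_pos: [0.5271, -0.1764, 0.2112]
ee_rot: [-0.0, 0.868, 0.496, 0.0]
wrist_force: [-0.4, -0.4, -0.8]
finger_gap: 0.194
gripper_force: 58.6
Pa tcp [ 0.5271 -0.1764  0.2112] shift [-0.0054  0.001   0.7708] spin -0.0
```

```bash
python3 -m handwheel '[[[-0.005,0,0.05],0],[[-0.005,0,0.18],0],[[-0.005,0,0.33],0],[[-0.005,0,0.48],0],[[-0.005,0,0.6],0],[[-0.005,0,0.68],0],[[-0.005,0,0.73],0],[[-0.005,0,0.76],0],[[-0.005,0,0.77],0],[[-0.005,0,0.77],0],[[-0.005,0,0.77],0]]' | grep -E "tcp|wrist"; python3 -m handwheel '[[[0,0,0.006],0],[[0,0,0.006],0],[[0,0,0.006],0]]' | grep -E "tcp|wrist"
```

```text
tcp_pos: [0.5269, -0.1782, 0.058]
wrist_force: [-0.4, -0.0, -1.5]
tcp_pos: [0.5266, -0.1781, 0.0563]
wrist_force: [0.3, 0.1, -1.3]
```

```bash
python3 -m handwheel '[[[0,0,0.005],0],[[0,0,0.005],0],[[0,0,0.005],0]]' | grep -E "tcp|wrist"; python3 -m handwheel '[[[0,0,0],0],[[0,0,0],0],[[0,0,0],0],[[0,0,0],0],[[0,0,0],0],[[0,0,0],0],[[0,0,0],0],[[0,0,0],0]]' -1; python3 -m handwheel '[[[0,0,-0.05],0],[[0,0,-0.15],0],[[0,0,-0.3],0],[[0,0,-0.5],0],[[0,0,-0.7],0],[[0,0,-0.85],0],[[0,0,-0.85],0]]' | grep tcp; python3 -c "
from h import *
plan('b',.225)"
```

```text
tcp_pos: [0.5268, -0.1782, 0.0555]
wrist_force: [-0.5, 0.6, 5.4]
clock: 28.75
tcp_pos: [0.5265, -0.1781, 0.0551]
ee_rot: [-0.0, 0.868, 0.496, 0.0]
wrist_force: [0.1, 0.8, 1.0]
finger_gap: 0.997
gripper_force: 0.0
tcp_pos: [0.5277, -0.1786, 0.2304]
b tcp [ 0.5277 -0.1786  0.2304] shift [ 2.0743 -0.6668  0.0234] spin 0.0998
```

```bash
python3 -m handwheel '[[[0.1,-0.03,0],0],[[0.25,-0.08,0],0],[[0.4,-0.13,0],0],[[0.55,-0.18,0],0],[[0.7,-0.225,0],0],[[0.85,-0.27,0],0],[[1,-0.32,0],0]]' -1 | grep tcp; python3 -m handwheel '[[[0.15,-0.05,0],0.02],[[0.3,-0.1,0],0.04],[[0.45,-0.145,0],0.06],[[0.6,-0.19,0],0.08],[[0.75,-0.24,0],0.1],[[0.9,-0.29,0],0.1],[[0.98,-0.31,0],0.1],[[1,-0.32,0],0.1],[[1,-0.32,0],0.1],[[1,-0.32,0],0.1]]' | grep tcp; python3 - <<'E'
from h import *
plan('b',.0655)
i=r.camera("side"); cv2.imwrite("pics/put_a.png",cv2.resize(i[110:330,130:450],None,fx=2.4,fy=2.4))
E
```

```text
tcp_pos: [0.5731, 0.028, 0.2251]
tcp_pos: [0.6195, 0.2304, 0.2252]
b tcp [0.6195 0.2304 0.2252] shift [ 0.0687 -0.0463  0.7985] spin -0.0004
```

View pics/put_a.png

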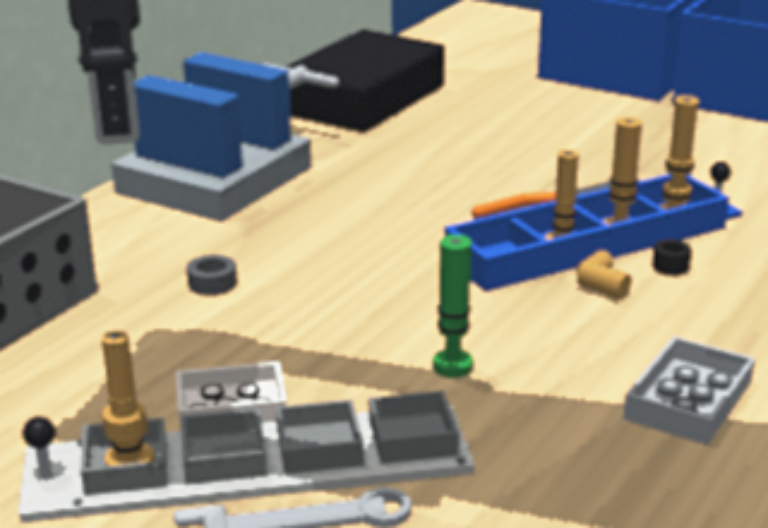

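Spools a, c and d stand upright in their pockets at (567,190), (626,165) and (683,145). Only b (collar, nearest the rail's knob) remains, at (118,400).

```bash
python3 -m handwheel '[[[0.04,-0.03,0],0],[[0.069,-0.046,0],0],[[0.069,-0.046,0.12],0],[[0.069,-0.046,0.3],0],[[0.069,-0.046,0.48],0],[[0.069,-0.046,0.64],0],[[0.069,-0.046,0.74],0],[[0.069,-0.046,0.785],0],[[0.069,-0.046,0.795],0],[[0.069,-0.046,0.795],0]]' -1; python3 -m handwheel '[[[0,0,0],0],[[0,0,0],0],[[0,0,0],0],[[0,0,0],0],[[0,0,0],0],[[0,0,0],0],[[0,0,0],0],[[0,0,0],0],[[0,0,0],0],[[0,0,0],0]]' 1; python3 -m handwheel '[[[0,0,-0.05],0],[[0,0,-0.15],0],[[0,0,-0.3],0],[[0,0,-0.45],0],[[0,0,-0.6],0],[[0,0,-0.7],0],[[0,0,-0.75],0],[[0,0,-0.75],0],[[0,0,-0.75],0]]';  python3 -c "
from h import *
plan('Pb',.215)"
```

```text
clock: 32.2
tcp_pos: [0.6243, 0.2477, 0.067]
ee_rot: [-0.0, 0.935, 0.354, 0.001]
wrist_force: [-0.7, 0.0, -0.4]
finger_gap: 1.004
gripper_force: 0.0
clock: 33.2
tcp_pos: [0.6239, 0.2475, 0.0663]
ee_rot: [-0.0, 0.935, 0.354, 0.0]
wrist_force: [-0.9, -0.4, 5.3]
finger_gap: 0.168
gripper_force: 58.4
clock: 34.1
tcp_pos: [0.6235, 0.2473, 0.2149]
ee_rot: [-0.0, 0.935, 0.354, -0.001]
wrist_force: [-0.0, -0.1, -2.5]
finger_gap: 0.171
gripper_force: 58.6
Pb tcp [0.6235 0.2473 0.2149] shift [-1.4834e+00  1.1784e+00  6.0000e-04] spin -0.1003
```

```bash
python3 -m handwheel '[[[-0.05,0.04,0],0],[[-0.15,0.12,0],0],[[-0.25,0.2,0],0],[[-0.35,0.28,0],0],[[-0.45,0.36,0],0],[[-0.55,0.44,0],0],[[-0.65,0.52,0],0],[[-0.742,0.59,0],0]]' | grep tcp; python3 -m handwheel '[[[-0.1,0.08,0],-0.02],[[-0.2,0.16,0],-0.04],[[-0.3,0.24,0],-0.06],[[-0.4,0.32,0],-0.08],[[-0.5,0.4,0],-0.1],[[-0.6,0.48,0],-0.1],[[-0.69,0.55,0],-0.1],[[-0.73,0.58,0],-0.1],[[-0.742,0.59,0],-0.1],[[-0.742,0.59,0],-0.1],[[-0.742,0.59,0],-0.1]]'; python3 -c "
from h import *
plan('Pb',.062)"
```

```text
tcp_pos: [0.5899, 0.059, 0.215]
clock: 36.0
tcp_pos: [0.5577, -0.1252, 0.2159]
ee_rot: [-0.0, 0.868, 0.496, 0.0]
wrist_force: [0.3, 0.7, -1.4]
finger_gap: 0.165
gripper_force: 58.5
Pb tcp [ 0.5577 -0.1252  0.2159] shift [-3.700e-03 -5.000e-04  7.696e-01] spin -0.0
```

```bash
python3 -m handwheel '[[[-0.004,0,0.05],0],[[-0.004,0,0.18],0],[[-0.004,0,0.33],0],[[-0.004,0,0.48],0],[[-0.004,0,0.6],0],[[-0.004,0,0.68],0],[[-0.004,0,0.73],0],[[-0.004,0,0.76],0],[[-0.004,0,0.77],0],[[-0.004,0,0.77],0],[[-0.004,0,0.77],0]]' | grep -E "tcp|wrist"; python3 -m handwheel '[[[0,0,0.006],0],[[0,0,0.006],0],[[0,0,0.006],0]]' | grep -E "tcp|wrist"
```

```text
tcp_pos: [0.5576, -0.1267, 0.0628]
wrist_force: [-0.5, -0.4, -1.2]
tcp_pos: [0.5573, -0.1266, 0.0611]
wrist_force: [0.3, 0.2, -2.4]
```

```bash
python3 -m handwheel '[[[0,0,0.005],0],[[0,0,0.005],0],[[0,0,0.005],0]]' | grep -E "tcp|wrist"; python3 -m handwheel '[[[0,0,0],0],[[0,0,0],0],[[0,0,0],0],[[0,0,0],0],[[0,0,0],0],[[0,0,0],0],[[0,0,0],0],[[0,0,0],0]]' -1; python3 -m handwheel '[[[0,0,-0.05],0],[[0,0,-0.15],0],[[0,0,-0.3],0],[[0,0,-0.5],0],[[0,0,-0.7],0],[[0,0,-0.85],0],[[0,0,-0.95],0],[[0,0,-0.95],0],[[0,0,-0.95],0]]' | grep -E "tcp|wrist"; python3 - <<'E'
from h import *
i=r.camera("side"); cv2.imwrite("pics/put_b.png",cv2.resize(i[110:270,270:450],None,fx=3.6,fy=3.6,interpolation=cv2.INTER_CUBIC))
E
```

```text
tcp_pos: [0.5575, -0.1267, 0.0604]
wrist_force: [-1.0, -0.5, 5.6]
clock: 38.5
tcp_pos: [0.5572, -0.1266, 0.0599]
ee_rot: [-0.0, 0.868, 0.496, 0.0]
wrist_force: [0.6, 0.7, -0.1]
finger_gap: 0.998
gripper_force: 0.0
tcp_pos: [0.5572, -0.1266, 0.2503]
wrist_force: [1.0, -0.1, 0.0]
```

View pics/put_b.png

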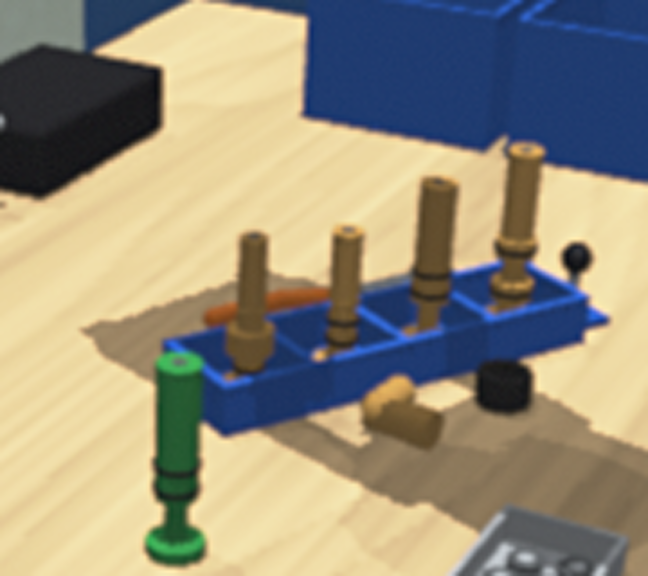

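All four stand upright in their own pockets: b (250,300), a (345,290), c (433,255) and d (518,225), with d next to the tray's knob (577,257). The gripper is clear.

```bash
python3 -c "
from workcell import r
print(r.sign_off())"
```

```text
the job is handed in; nothing more can be done
None
```

All four brass spools stand upright in the blue tray in reversed order (d nearest the tray's knob, then c, a, b), and the job was handed in at about 39 s on the robot's clock.

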